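# Pack the hand press until it bites

## Robot

A 6-joint arm with a two-finger parallel gripper is mounted at the origin on the work surface. World frame = base frame: x ahead of the robot, y to its left, z up, the work surface at z = 0. Lengths are in m, angles in rad, forces in N, time in s.
With the tool pointing down it reaches from about 0.3 to 0.775 m from the base axis. Payload 14.6 kg.
Tool frame: the origin (TCP) lies on the front face of the gripper's body, between the roots of the fingers; the fingertips stand 97 mm ahead of it and the grasp point (between the pads) lies 78 mm ahead of it; z points along the fingers, x is the direction in which the jaws open and shut, and the axes are right-handed (so a half turn about z gives the same grasp; the last joint's range is limited). The gripper opens to 94 mm and grips with 3 to 60 N. Pads are 16 mm wide; open, the fingers measure 119 mm over their backs; the gripper's body (75 mm by 177 mm) begins 78 mm behind the grasp point.
Start: joints at [-1.352, 0.3, 1.521, -0, 1.321, -0.067], TCP at [0.155, -0.528, 0.303] pointing down, gripper open.
Joint ranges: [-3.03, 3.03], [-0.79, 2.21], [0.23, 2.52], [-1.04, 4.18], [0, 3.07], [-2.55, 2.55]. Speed limits (rad/s): [2.22, 2.22, 2.57, 3.14, 3.14, 3.14].

## Interface

Orientations are given as [roll, pitch, yaw] about the fixed x, y, z axes, in that order (R = Rz(yaw) Ry(pitch) Rx(roll)).
In Python, from station import sensors, camera, ctrl gives the robot as it stands.
- The arm moves only by the tool move_arm, never from a script. Its argument "rows" is text: rows parted by semicolons, each of 6 numbers parted by spaces: the shift along the tool's x, y, z in mm, then the turn, a rotation vector about the tool's x, y, z in rad. In form: x y z wx wy wz; .... A call has 1 to 20 rows; each row shifts and turns the pose as measured when the row begins, along the tool's axes as they then stand; what a row does not reach is not made up. A row lasts 1/8 s, in which the tool goes at most 62.5 mm and 10.7 degrees, less where a joint would pass 70% of its speed; a pose out of reach is approached as far as the arm can. A call with a gripper value outside its range is refused whole. "grip" is the opening, from -1 (shut) to 1 (fully open), set as the call begins (left out, the last holds). The fingers move at their own pace and stop on an object; "newtons" is the grip in N (left out, the last holds). Time passes only in rows, so rows that do not move let the fingers close. It gives the time, the measured TCP pose, the force and the opening at its end, in the units of the state.
- sensors.get_obs(): the state, without advancing time (a new reading comes with each control period).
- camera(name): name is "side" or "top" or "wrist"; returns a dict with "color" (480x640x3 uint8, blue, green, red), "z_map" (480x640 float32, m along the optical axis (not along the pixel's ray), 0 where there is no reading), "mtx" (3x3 intrinsics, pixels), "position" and "attitude" of the camera in the world; the wrist camera has in their place "hand_eye" (4x4, takes a point from camera to tool coordinates, whose origin is the TCP and whose axes are the tool frame's). Camera axes: x right, y down, z forward; pixel columns grow to the right and rows downward; lengths in m; the calibration is good to about 2 mm. A picture is of the moment at which its call begins: read the wrist's pose just before it.
- ctrl.hand_in(): hands the job in, once; it reports no verdict.
The state is a dict: "time_s": time; "qpos": joint angles; "joint_vel": joint speeds; "tau": joint torques, N m; "ee_pos": TCP position; "eef_rot": TCP orientation; "force": force on the tool from outside, world axes, zero at the start; "moment": the same for the moment, N m; "grip_width": finger opening in m.
Only numpy, scipy, OpenCV 4.12 (cv2) and the standard library are available. Lean on these libraries where they do the work, as an engineer would, in place of code of your own. Each camera call takes 0.05 s, during which the arm holds its last target.

## Task

The small hand press on the print table reaches its stop before its foot touches the printing block below it: first, with nothing added, push the plunger's head fully down to its stop to feel this, and let it come up again. Then lay packing boards from the rubber sheet flat on the block beneath the foot, one on another, until pushing the plunger clamps them firmly before it reaches its stop (one or two boards, find out how many), and finish while still pushing the head down, keeping the stack clamped and touching no board. Leave the other things on the table where they are.

Things in the scene. Friction and masses are not known exactly. Their poses are not given: they have to be found in the camera images.
- press: Grey steel base of a hand press, bolted to the table: a bed 12 mm thick on which the blocks lie, x = -65 to 140, y = -195 to 60 mm, with a column socket (42 mm tall) at x = 87 to 137 mm. Origin: on the table, under the plunger's axis. x points from the foot to the column (away from the robot), y to the left, z up.
- press_arm: Dark column at the far side of the press (x = 93 to 123 mm) and beam, 36 mm wide, that reaches from it towards the robot, to x = -20 mm, and carries the upright spring plunger. Origin on the plunger's axis, axes as the press; the beam is 68 to 90 mm above this origin, which lies 0 to 4 mm above the table (differs between starts).
- plunger (a joint): Travel of the spring plunger downwards in m: 0 raised (where its spring returns it), 0.016 at its stop. The spring resists with about 5 N at the top and 10 N at the stop. The plunger stops short of 0.016 if its foot meets something.
- head (a point): Centre of the top face of the plunger's round black head (32 mm across, 12 mm thick), 60 mm above the underside of the foot; it moves with the plunger. Raised, it is 120 to 124 mm above the table. Push here, straight down.
- foot (a point): Centre of the underside of the plunger's round steel foot (28 mm across, 6 mm thick); it moves with the plunger. Raised, it is 60 to 64 mm above the table: 21 to 25 mm over the tall block or 33 to 37 mm over the low one, whichever lies beneath it, so at full travel it misses the bare block.
- block_tall: Wooden printing block 130 x 70 x 27 mm with carved lines on top, fixed on the press's bed, its long side along the press's x. It lies either centred beneath the foot or parked 130 mm to the right of it (y = -130 mm of the press). Origin: centre of its underside, on the bed.
- block_low: Wooden printing block like the other but 130 x 70 x 15 mm; it has the other of the two places. Origin: centre of its underside, on the bed.
- board1: Packing board (three alike), stiff brown strip 150 x 30 x 12 mm, 45 g, flat on the dark rubber sheet (fixed, 3 mm thick) left of the press. Origin: centre of its underside; x along it (-x end nearer the robot), y across, z up. Laid along the press's x with its centre 50 mm from the foot's axis towards the robot, it lies stably on the block, one end under the foot, the other 60 mm out in front.
- board2: Packing board (three alike), stiff brown strip 150 x 30 x 12 mm, 45 g, flat on the dark rubber sheet (fixed, 3 mm thick) left of the press. Origin: centre of its underside; x along it (-x end nearer the robot), y across, z up. Laid along the press's x with its centre 50 mm from the foot's axis towards the robot, it lies stably on the block, one end under the foot, the other 60 mm out in front.
- board3: Packing board (three alike), stiff brown strip 150 x 30 x 12 mm, 45 g, flat on the dark rubber sheet (fixed, 3 mm thick) left of the press. Origin: centre of its underside; x along it (-x end nearer the robot), y across, z up. Laid along the press's x with its centre 50 mm from the foot's axis towards the robot, it lies stably on the block, one end under the foot, the other 60 mm out in front.
- ink_jar: Bystander, to be left alone: screw-top ink jar, 60 mm wide, 70 mm tall. Origin: centre of its underside.
- ink_tin: Bystander, to be left alone: flat steel ink tin, 72 mm wide, 55 mm tall. Origin: centre of its underside.
- cup: Bystander, to be left alone: white ceramic cup, 72 mm wide, 80 mm tall. Origin: centre of its underside.
- tape: Bystander, to be left alone: roll of paper tape lying flat, 90 mm wide, 25 mm tall. Origin: centre of its underside.
- roller: Bystander, to be left alone: ink roller (brayer) lying down, about 195 mm long, black roller 90 mm wide, wooden handle, 36 mm tall. Origin: centre of its underside.
- scale_weight: Bystander, to be left alone: brass paperweight with a knob, 40 mm wide, 46 mm tall. Origin: centre of its underside.
- eraser: Bystander, to be left alone: dark rubber eraser, 45 x 22 x 13 mm. Origin: centre of its underside.
Mind the look-alikes: they are no part of the job. What is shaped like the press_arm but orange or purple is not meant. Leave any yellow look-alike of the board1 alone.

How it is judged:
On the way, in this order (a step that is already met when the one before it is completed fails the run):
1. the plunger has been pushed down to its stop (15 mm of its 16 mm travel or more) over the bare block, with no board beneath the foot (value of joint plunger above 0.015 m and contact force between plunger and board1 below 0.5 N and contact force between plunger and board2 below 0.5 N and contact force between plunger and board3 below 0.5 N), for 0.15 s.
2. the plunger is up again (less than 3 mm down) and a board lies flat beneath the foot on the block, let go (value of joint plunger below 0.003 m and (contact force between any of block_tall, block_low and board1 above 0.05 N or contact force between any of block_tall, block_low and board2 above 0.05 N or contact force between any of block_tall, block_low and board3 above 0.05 N) and ((y of foot in the frame of board1 between -0.014 and 0.014 m and x of foot in the frame of board1 between -0.074 and 0.074 m and angle between board1's own z axis and vertical below 0.06 rad and linear speed of board1 below 0.03 m/s and contact force between the fingers and board1 below 0.2 N) or (y of foot in the frame of board2 between -0.014 and 0.014 m and x of foot in the frame of board2 between -0.074 and 0.074 m and angle between board2's own z axis and vertical below 0.06 rad and linear speed of board2 below 0.03 m/s and contact force between the fingers and board2 below 0.2 N) or (y of foot in the frame of board3 between -0.014 and 0.014 m and x of foot in the frame of board3 between -0.074 and 0.074 m and angle between board3's own z axis and vertical below 0.06 rad and linear speed of board3 below 0.03 m/s and contact force between the fingers and board3 below 0.2 N))), for 0.2 s.
At the end, for the whole second after the job is handed in: Robot pushes the plunger (over 5 N); the foot presses over 4 N on a board lying flat (0.06 rad), foot centre within 14 mm of its centre line; the stack presses over 4 N on the block; plunger less than 15.5 mm down, short of its stop; boards still, not touched by the fingers (((contact force between plunger and board1 above 4 N and y of foot in the frame of board1 between -0.014 and 0.014 m and x of foot in the frame of board1 between -0.074 and 0.074 m and angle between board1's own z axis and vertical below 0.06 rad) or (contact force between plunger and board2 above 4 N and y of foot in the frame of board2 between -0.014 and 0.014 m and x of foot in the frame of board2 between -0.074 and 0.074 m and angle between board2's own z axis and vertical below 0.06 rad) or (contact force between plunger and board3 above 4 N and y of foot in the frame of board3 between -0.014 and 0.014 m and x of foot in the frame of board3 between -0.074 and 0.074 m and angle between board3's own z axis and vertical below 0.06 rad)) and (contact force between any of block_tall, block_low and board1 above 4 N or contact force between any of block_tall, block_low and board2 above 4 N or contact force between any of block_tall, block_low and board3 above 4 N) and contact force between any of the fingers, the arm and plunger above 5 N and value of joint plunger below 0.0155 m and linear speed of each of board1, board2, board3 below 0.02 m/s and contact force between the fingers and board1 below 0.5 N and contact force between the fingers and board2 below 0.5 N and contact force between the fingers and board3 below 0.5 N); the arm keeps its last pose, push and grip.
It fails at once if a bystander was moved by more than 30 mm (distance of any of ink_jar, ink_tin, cup, tape, roller, scale_weight, eraser from where it was at the start of the episode above 0.03 m).
It also fails if it takes over 72 s, if anything falls off the work surface, if the arm or the gripper's body presses on something with over 40 N, if the wrist force passes 120 N, or if a joint passes its speed limit or range.

## Working session

There is one attempt and no reset: what is moved stays moved. The work goes in short steps, Python scripts to look and compute and a tool call to move; the robot and the scene stay as the last step left them, time stands still between calls to the robot, and variables do not carry over. Pictures are saved under pics/ and viewed, and the job is handed in when it is done.

Besides the shell and the picture viewer there is one more tool, called after "Call:" by a JSON object that holds its "name" and its "arguments". move_arm: Moves the arm, as the interface text tells. Its arguments: {"type":"object","properties":{"rows":{"type":"string"},"grip":{"type":"number"},"newtons":{"type":"number"}},"required":["rows"]}

```bash
ls; mkdir -p pics; cat > h.py <<'E'
import numpy as np, cv2
from station import sensors, camera, ctrl
from scipy.spatial.transform import Rotation as R
np.set_printoptions(precision=4,suppress=True)
def att(a):
    a=np.array(a,float)
    if a.shape==(3,3): return a
    if a.size==3: return R.from_euler('xyz',a).as_matrix()
    return R.from_quat(a).as_matrix()
def cloud(c,obs=None):
    z=c['z_map'];K=c['mtx'];v,u=np.mgrid[:480,:640]
    P=np.dstack([(u-K[0,2])/K[0,0]*z,(v-K[1,2])/K[1,1]*z,z])
    if 'hand_eye' in c:
        H=np.array(c['hand_eye']);P=P@H[:3,:3].T+H[:3,3]
        Rt=R.from_euler('xyz',obs['eef_rot']).as_matrix();P=P@Rt.T+np.array(obs['ee_pos'])
    else: P=P@att(c['attitude']).T+np.array(c['position'])
    P[z==0]=np.nan
    return P
E
python3 - <<'E'
from h import *
o=sensors.get_obs();print(o)
for n in ['side','top']:
    c=camera(n);print(n,c['position'],c['attitude'],c['mtx'])
    cv2.imwrite(f'pics/{n}0.png',c['color']);np.save(f'{n}0.npy',cloud(c))
E
```

```text
pics
{'time_s': 0.0, 'qpos': array([-1.3516,  0.3005,  1.5216, -0.    ,  1.3207, -0.0666]), 'joint_vel': array([-0.0005,  0.0006, -0.0001, -0.0005, -0.0016,  0.0004]), 'tau': array([ -0.0028, -53.1808, -35.2733,   0.0707,   0.0243,  -0.0001]), 'ee_pos': array([ 0.155 , -0.5275,  0.3021]), 'eef_rot': array([-3.1415,  0.0012, -1.285 ]), 'force': array([ 0.4461, -0.6446, -0.016 ]), 'moment': array([-0.0061, -0.0259,  0.0043]), 'grip_width': 0.09424092972728927}
side [ 0.3541 -1.1769  1.1502] [-2.3124 -0.004  -0.1468] [[590.359    0.     326.6008]
 [  0.     590.359  234.8224]
 [  0.       0.       1.    ]]
top [ 0.4125 -0.0461  1.2221] [-3.055   0.0048 -1.5642] [[448.4172   0.     323.0001]
 [  0.     448.4172 238.0621]
 [  0.       0.       1.    ]]
```

View pics/top0.png

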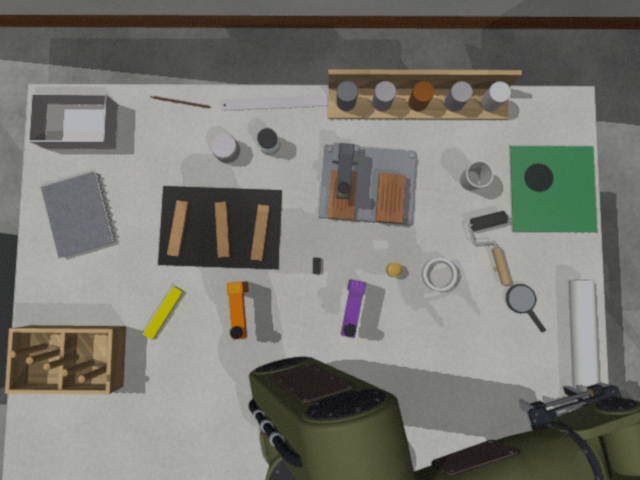

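View pics/side0.png

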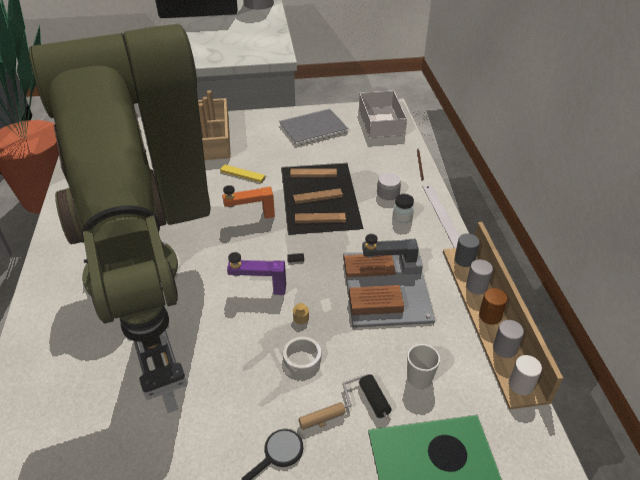

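The top view (up = +x, left = +y) shows the press near (367,185) with its head at (343,188). The boards on the black sheet are at (177,228), (221,230) and (259,232). The decoys are yellow, orange and purple. Next I measure.

```bash
python3 - <<'E'
from h import *
T=np.load('top0.npy');im=cv2.imread('pics/top0.png')
hsv=cv2.cvtColor(im,cv2.COLOR_BGR2HSV)
# table, sheet heights
print('table',np.nanmedian(T[290:320,300:330,2]),'sheet',np.nanmedian(T[192:200,170:270,2]))
# boards
m=((hsv[...,0]<25)&(hsv[...,1]>80)&(hsv[...,2]>80)).astype(np.uint8)
m[:190]=0;m[265:]=0;m[:,:165]=0;m[:,275:]=0
n,l,s,c=cv2.connectedComponentsWithStats(m)
for i in range(1,n):
    if s[i,4]<100: continue
    P=T[l==i];P=P[~np.isnan(P[:,2])];z=np.median(P[:,2]);P=P[abs(P[:,2]-z)<.004]
    r=cv2.minAreaRect((P[:,:2]*1000).astype(np.float32));print('board',s[i],r,z)
# press area
for name,(u0,u1,v0,v1) in dict(press=(318,418,142,226)).items():
    P=T[v0:v1,u0:u1].reshape(-1,3);P=P[P[:,2]>.005]
    h,e=np.histogram(P[:,2],np.arange(0,.16,.004));print([(round(a,3),b) for a,b in zip(e,h) if b])
    def rect(lo,hi,nm):
        Q=P[(P[:,2]>lo)&(P[:,2]<hi)];print(nm,len(Q),cv2.minAreaRect((Q[:,:2]*1000).astype(np.float32)),Q.min(0),Q.max(0),np.median(Q[:,2]),Q.mean(0))
    rect(.112,.135,'head');rect(.06,.105,'beam');rect(.034,.045,'tall');rect(.02,.033,'low');rect(.006,.017,'bed')
big=cv2.resize(im[130:290,140:440],None,fx=2.6,fy=2.6,interpolation=cv2.INTER_CUBIC);cv2.imwrite('pics/crop1.png',big)
for nm,(u,v) in dict(jar=(267,140),tin=(224,147),cup=(479,176),tape=(440,275),weight=(394,269),eraser=(317,266)).items():
    print(nm,T[v,u])
E
```

```text
table 0.0006946896351347487 sheet 0.003724792949575173
board [167 200  21  57 673] ((541.7177734375, 355.47393798828125), (31.227535247802734, 149.9163055419922), 82.16197967529297) 0.015442339916730496
board [214 201  15  57 658] ((539.3245239257812, 234.0789031982422), (149.49314880371094, 30.219072341918945), 4.74517297744751) 0.015389859562780606
board [250 204  19  57 667] ((531.6390991210938, 131.35525512695312), (30.070497512817383, 149.3328094482422), 83.30776977539062) 0.015319966549514175
[(np.float64(0.004), np.int64(170)), (np.float64(0.008), np.int64(1453)), (np.float64(0.012), np.int64(1848)), (np.float64(0.016), np.int64(290)), (np.float64(0.02), np.int64(72)), (np.float64(0.024), np.int64(441)), (np.float64(0.028), np.int64(372)), (np.float64(0.032), np.int64(106)), (np.float64(0.036), np.int64(692)), (np.float64(0.04), np.int64(623)), (np.float64(0.044), np.int64(77)), (np.float64(0.056), np.int64(1)), (np.float64(0.068), np.int64(2)), (np.float64(0.072), np.int64(4)), (np.float64(0.076), np.int64(5)), (np.float64(0.08), np.int64(6)), (np.float64(0.084), np.int64(64)
[... 770 characters left out ...]
4) [ 0.5589 -0.2585  0.0341] [ 0.7731 -0.0651  0.045 ] 0.03976178621006221 [ 0.639  -0.2052  0.0398]
low 904 ((663.6593017578125, -158.2808837890625), (221.2452850341797, 199.585693359375), 85.57244873046875) [ 0.5574 -0.2756  0.0201] [ 0.7595 -0.0527  0.0329] 0.027578380351288123 [ 0.6217 -0.096   0.0275]
bed 3589 ((667.6469116210938, -162.53089904785156), (229.76177978515625, 274.1234436035156), 1.7969413995742798) [ 0.555  -0.2976  0.006 ] [ 0.7865 -0.0246  0.017 ] 0.012345995315510505 [ 0.6766 -0.1719  0.0123]
jar [0.7696 0.1088 0.0728]
tin [0.7554 0.2253 0.0553]
cup [ 0.6934 -0.4695  0.0003]
tape [ 0.4199 -0.3573  0.0013]
weight [ 0.4345 -0.2258  0.0472]
eraser [ 0.4418 -0.024   0.0151]
```

View pics/crop1.png

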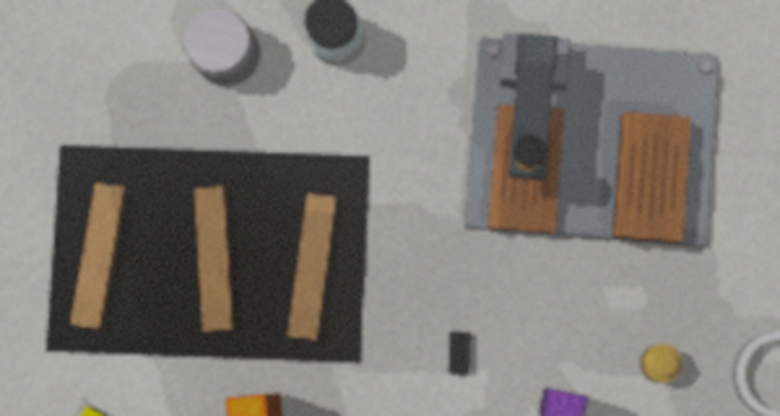

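```bash
python3 - <<'E'
from h import *
T=np.load('top0.npy');im=cv2.imread('pics/top0.png')
hsv=cv2.cvtColor(im,cv2.COLOR_BGR2HSV)
m=((hsv[...,0]<20)&(hsv[...,1]>110)).astype(np.uint8);m[:165]=0;m[230:]=0;m[:,:322]=0;m[:,420:]=0
n,l,s,c=cv2.connectedComponentsWithStats(m)
for i in range(1,n):
    if s[i,4]<150: continue
    P=T[l==i];P=P[~np.isnan(P[:,2])]
    print('block',s[i],cv2.minAreaRect((P[:,:2]*1000).astype(np.float32)),np.median(P[:,2]),P.mean(0))
    # edges along v: fit left & right boundaries
    for f in (np.min,np.max):
        q=[]
        for v in np.unique(np.where(l==i)[0])[4:-4]:
            u=f(np.where(l[v]==i)[0]);q.append(T[v,u,:2])
        q=np.array(q);q=q[~np.isnan(q[:,0])];p=np.polyfit(q[:,0],q[:,1],1);print(' edge yaw',np.degrees(np.arctan(p[0])),p)
def col(name,lo,hi,box):
    mm=(hsv[...,0]>=lo)&(hsv[...,0]<=hi)&(hsv[...,1]>120);b=np.zeros_like(mm);b[box[2]:box[3],box[0]:box[1]]=1
    P=T[mm&b];P=P[~np.isnan(P[:,2])];print(name,P.min(0),P.max(0))
col('purple',125,165,(330,375,270,345));col('orange',5,16,(220,260,275,345))
E
```

```text
block [328 171  28  48 642] ((633.8562622070312, -90.09182739257812), (66.573486328125, 126.98243713378906), 85.59800720214844) 0.027720284856312727 [ 0.6148 -0.0839  0.0277]
 edge yaw -4.6766537042276015 [-0.0818 -0.0063]
 edge yaw -2.220498035041147 [-0.0388 -0.0952]
block [ 376  174   29   49 1220] ((624.9310913085938, -219.29275512695312), (67.61790466308594, 128.71786499023438), 85.85633087158203) 0.0394345176190134 [ 0.6242 -0.2185  0.0393]
 edge yaw -4.254864157438143 [-0.0744 -0.1396]
 edge yaw -4.323425496428779 [-0.0756 -0.2044]
purple [ 0.27   -0.144   0.0679] [ 0.403  -0.0888  0.1177]
orange [ 0.2593  0.1526 -0.0005] [0.3985 0.2196 0.1206]
```

```bash
cat >> h.py <<'E'
def go(p,yaw,o=None):
    o=o or sensors.get_obs();Rt=R.from_euler('xyz',o['eef_rot']).as_matrix()
    Rg=R.from_euler('xyz',[np.pi,0,yaw])
    print('t',round(o['time_s'],2),'pos',o['ee_pos'],'rpy',o['eef_rot'],'F',o['force'],'w',o['grip_width'])
    print('shift mm in tool',Rt.T@(np.array(p)-o['ee_pos'])*1000,'rotvec',(R.from_matrix(Rt.T)*Rg).as_rotvec())
YAW=-1.645
E
python3 -c "
from h import *
go([.6335,-.0908,.30],YAW)"
```

```text
t 0.1 pos [ 0.155  -0.5276  0.3021] rpy [-3.1415  0.001  -1.285 ] F [-0.1535 -0.2599  0.3124] w 0.09361268045422187
shift mm in tool [-284.138  -582.1948    2.4734] rotvec [0.0001 0.001  0.36  ]
```

Call:
{"name": "move_arm", "arguments": {"rows": "0 0 0 0 0 0.18; 0 0 0 0 0 0.18", "grip": -1, "newtons": 30}}

```text
time_s: 0.35
ee_pos: [0.155, -0.5274, 0.3014]
eef_rot: [3.141, 0.002, -1.654]
force: [-0.2, 0.5, 0.6]
grip_width: 0.0773
```

```bash
python3 -c "
from h import *
go([.6335,-.0908,.30],YAW)"
```

```text
t 0.35 pos [ 0.155  -0.5274  0.3014] rpy [ 3.1409  0.0024 -1.654 ] F [-0.1938  0.5306  0.5576] w 0.07728670939428138
shift mm in tool [-474.8549 -440.5507    2.2568] rotvec [ 0.0007  0.0024 -0.009 ]
```

Call:
{"name": "move_arm", "arguments": {"rows": "-40 -37 0 0 0 0;-40 -37 0 0 0 0;-40 -37 0 0 0 0;-40 -37 0 0 0 0;-40 -37 0 0 0 0;-40 -37 0 0 0 0;-40 -37 0 0 0 0;-40 -37 0 0 0 0;-40 -37 0 0 0 0;-40 -37 0 0 0 0;-40 -37 0 0 0 0"}}

```text
time_s: 1.72
ee_pos: [0.6096, -0.1127, 0.2996]
eef_rot: [3.137, 0.005, -1.663]
force: [1.0, -1.5, 0.8]
grip_width: 0.0007
```

```bash
python3 -c "
from h import *
go([.6335,-.0908,.24],YAW)"
```

```text
t 1.73 pos [ 0.6096 -0.1127  0.2996] rpy [ 3.1373  0.0052 -1.6633] F [ 1.0076 -1.4557  0.7687] w 0.0007139158097091349
shift mm in tool [-23.7333 -22.0468  59.5839] rotvec [ 0.0042  0.0053 -0.0182]
```

Call:
{"name": "move_arm", "arguments": {"rows": "-24 -22 30 0.004 0.005 -0.018;0 0 0 0 0 0"}}

```text
time_s: 1.98
ee_pos: [0.6357, -0.087, 0.2672]
eef_rot: [3.14, 0.001, -1.641]
force: [0.8, -0.4, -0.2]
grip_width: 0.0003
```

```bash
python3 - <<'E'
from h import *
o=sensors.get_obs();c=camera('wrist');cv2.imwrite('pics/w1.png',c['color'])
go([.6335,-.0908,.22],YAW,o)
P=cloud(c,o);np.save('w1.npy',P)
print(c['hand_eye'])
Q=P.reshape(-1,3);Q=Q[(Q[:,2]>.112)&(Q[:,2]<.13)];print(len(Q),Q.min(0),Q.max(0),np.median(Q,0))
E
```

```text
t 1.98 pos [ 0.6357 -0.087   0.2672] rpy [ 3.1397  0.0005 -1.6408] F [ 0.7538 -0.3565 -0.2067] w 0.0003024191281960914
shift mm in tool [ 4.0161  1.8719 47.2063] rotvec [0.0019 0.0005 0.0042]
[[ 1.      0.0002 -0.0002 -0.0017]
 [-0.0001  0.9671  0.2545 -0.0735]
 [ 0.0002 -0.2545  0.9671 -0.082 ]
 [ 0.      0.      0.      1.    ]]
2285 [ 0.6221 -0.104   0.1121] [ 0.6521 -0.0728  0.1226] [ 0.6387 -0.0885  0.1204]
```

View pics/w1.png

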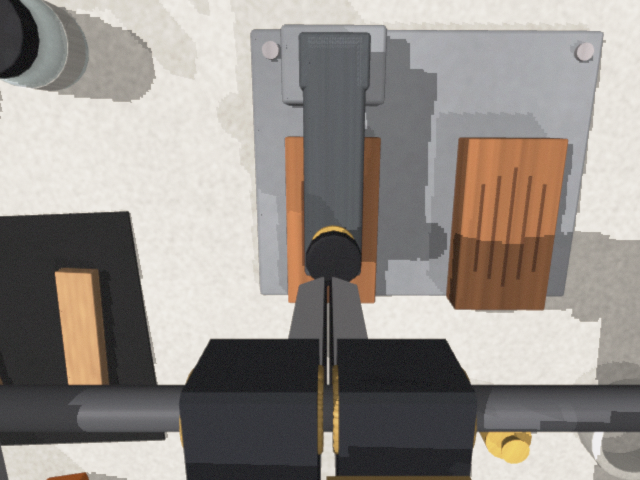

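The wrist view shows the fingers aligned with the press and the head under the tips at (333,255). Both cameras put the head centre near (0.635, -0.090) with its top at about 0.120. I'll descend until I feel the stop.

Call:
{"name": "move_arm", "arguments": {"rows": "2 0 40 0.002 0 0.004;1 0 4 0 0 0;0 0 0 0 0 0"}}

```text
time_s: 2.4
ee_pos: [0.6352, -0.0935, 0.2294]
eef_rot: [-3.133, -0.001, -1.649]
force: [-0.6, -0.4, -0.4]
grip_width: 0.0006
```

```bash
python3 -c "
from h import *
go([.6345,-.0897,.20],YAW)"
```

```text
t 2.4 pos [ 0.6352 -0.0935  0.2294] rpy [-3.1332 -0.0008 -1.6488] F [-0.5915 -0.4273 -0.4291] w 0.0005645429862422104
shift mm in tool [-3.7613  1.2745 29.3606] rotvec [-0.0084 -0.0008 -0.0038]
```

Call:
{"name": "move_arm", "arguments": {"rows": "-3 1 6 -0.008 0 -0.004;0 0 4 0 0 0;0 0 4 0 0 0;0 0 4 0 0 0"}}

```text
time_s: 2.9
ee_pos: [0.635, -0.0909, 0.2145]
eef_rot: [-3.137, -0.001, -1.645]
force: [-3.2, 0.0, 5.5]
grip_width: 0.0006
```

Call:
{"name": "move_arm", "arguments": {"rows": "0 0 4 0 0 0;0 0 4 0 0 0"}}

```text
time_s: 3.15
ee_pos: [0.635, -0.0909, 0.2072]
eef_rot: [-3.136, -0.002, -1.645]
force: [-3.7, 1.3, 7.4]
grip_width: 0.0006
```

Call:
{"name": "move_arm", "arguments": {"rows": "0 0 4 0 0 0;0 0 3 0 0 0"}}

```text
time_s: 3.4
ee_pos: [0.6351, -0.0909, 0.2018]
eef_rot: [-3.135, -0.002, -1.645]
force: [-12.3, 2.4, 26.8]
grip_width: 0.0007
```

Call:
{"name": "move_arm", "arguments": {"rows": "0 0 2 0 0 0;0 0 2 0 0 0;0 0 2 0 0 0"}}

```text
time_s: 3.78
ee_pos: [0.6349, -0.0908, 0.2019]
eef_rot: [-3.133, -0.003, -1.645]
force: [-11.6, 1.8, 19.2]
grip_width: 0.0001
```

The stop was felt with TCP at 0.2018 and about 20–27 N. That puts the raised foot at about 0.061 and the low block's top at 0.027, a gap of about 34 mm. One board would leave 22 mm, more than the 16 mm travel. Two boards should clamp at about 10 mm. Now I lift off and go to the nearest board.

Call:
{"name": "move_arm", "arguments": {"rows": "0 0 -10 0 0 0;0 0 -25 0 0 0;0 0 -35 0 0 0", "grip": 0.4}}

```text
time_s: 4.15
ee_pos: [0.634, -0.0905, 0.2718]
eef_rot: [-3.136, -0.002, -1.645]
force: [-0.5, -0.0, 0.0]
grip_width: 0.0269
```

```bash
python3 -c "
from h import *
go([.4968,.1355,.20],-1.688)"
```

```text
t 4.15 pos [ 0.634  -0.0905  0.2718] rpy [-3.1362 -0.0023 -1.6445] F [-0.4987 -0.0127  0.0142] w 0.026904859136587134
shift mm in tool [-215.4961  153.8296   70.4554] rotvec [-0.0055 -0.0022  0.0435]
```

Call:
{"name": "move_arm", "arguments": {"rows": "-43 31 0 -0.005 -0.002 0.04;-43 31 0 0 0 0;-43 31 10 0 0 0;-43 31 20 0 0 0;-40 28 20 0 0 0;0 0 0 0 0 0"}}

```text
time_s: 4.9
ee_pos: [0.5022, 0.1424, 0.2213]
eef_rot: [-3.135, 0.0, -1.687]
force: [0.3, -0.5, -0.0]
grip_width: 0.0656
```

```bash
python3 - <<'E'
from h import *
o=sensors.get_obs();c=camera('wrist');cv2.imwrite('pics/w2.png',c['color'])
P=cloud(c,o);np.save('w2.npy',P)
go([.4968,.1355,.103],-1.688,o)
hsv=cv2.cvtColor(c['color'],cv2.COLOR_BGR2HSV)
m=((hsv[...,0]<25)&(hsv[...,1]>60)&(P[...,2]>.012)&(P[...,2]<.02)).astype(np.uint8)
n,l,s,_=cv2.connectedComponentsWithStats(m)
for i in range(1,n):
    if s[i,4]<1500: continue
    Q=P[l==i];print(s[i],cv2.minAreaRect((Q[:,:2]*1000).astype(np.float32)),np.median(Q[:,2]))
E
```

```text
t 4.9 pos [0.5022 0.1424 0.2213] rpy [-3.1352  0.0002 -1.687 ] F [ 0.2616 -0.5218 -0.0218] w 0.0656356610208348
shift mm in tool [  7.4534   5.2906 118.2935] rotvec [-0.0064  0.0002  0.001 ]
[ 314   73   48  224 9979] ((532.9832763671875, 134.44680786132812), (30.111278533935547, 150.48585510253906), 83.27767181396484) 0.01498970907706934
[ 128   79  102  225 9808] ((540.927490234375, 237.3101806640625), (150.0894775390625, 30.82683563232422), 5.021666526794434) 0.014987637160988485
[   0  100   48  218 6763] ((543.1217041015625, 357.538818359375), (31.155569076538086, 150.05294799804688), 81.34169006347656) 0.014984966187450377
```

View pics/w2.png

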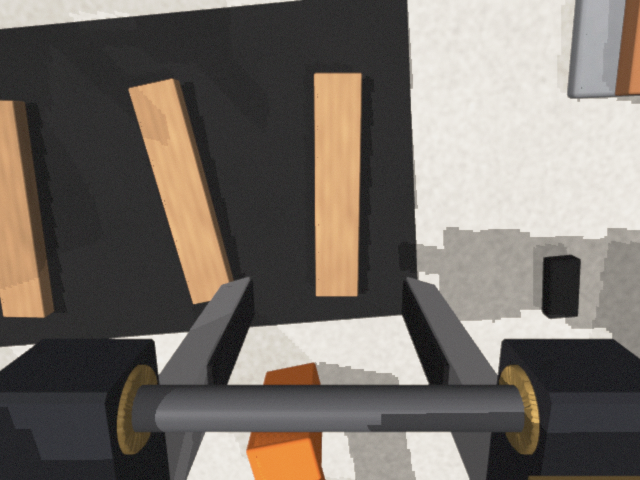

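The wrist view shows the nearest board squarely between the open fingers (337,185). Its centre is (0.533, 0.1344), yaw -6.7°, top 0.015. All of this agrees with the top camera within 3 mm.

```bash
python3 -c "
from h import *
go([.4982,.1385,.102],-1.688)"
```

```text
t 4.95 pos [0.5032 0.1413 0.2222] rpy [-3.1335  0.0005 -1.6881] F [ 0.394  -0.0451  0.2268] w 0.06576227651220913
shift mm in tool [  3.3796   5.6281 120.1802] rotvec [-0.008   0.0005 -0.0001]
```

Call:
{"name": "move_arm", "arguments": {"rows": "4 4 40 -0.006 0 0;0 0 40 0 0 0;0 0 20 0 0 0;0 0 0 0 0 0"}}

```text
time_s: 5.45
ee_pos: [0.5029, 0.1344, 0.1218]
eef_rot: [-3.134, 0.002, -1.692]
force: [-0.9, -0.1, -0.2]
grip_width: 0.0659
```

```bash
python3 -c "
from h import *
go([.4982,.1385,.102],-1.688)"
```

```text
t 5.45 pos [0.5029 0.1344 0.1218] rpy [-3.134   0.0018 -1.6917] F [-0.8617 -0.1418 -0.1816] w 0.06588344478297622
shift mm in tool [-3.4919  5.2768 19.8076] rotvec [-0.0076  0.0018 -0.0037]
```

Call:
{"name": "move_arm", "arguments": {"rows": "-3 5 10 -0.008 0 -0.004;0 0 9 0 0 0;0 0 0 0 0 0"}}

```text
time_s: 5.82
ee_pos: [0.4995, 0.1376, 0.1038]
eef_rot: [-3.139, 0.003, -1.689]
force: [-0.2, 0.6, 0.2]
grip_width: 0.0662
```

```bash
python3 -c "
from h import *
go([.4982,.1385,.102],-1.688)"
```

```text
t 5.83 pos [0.4995 0.1376 0.1038] rpy [-3.1392  0.0028 -1.6886] F [-0.1902  0.5749  0.1672] w 0.0661783297772913
shift mm in tool [-0.7596  1.3918  1.764 ] rotvec [-0.0024  0.0028 -0.0006]
```

Call:
{"name": "move_arm", "arguments": {"rows": "0 0 2 0 0.003 0;0 0 0 0 0 0;0 0 0 0 0 0;0 0 0 0 0 0;0 0 0 0 0 0", "grip": -1, "newtons": 35}}

```text
time_s: 6.45
ee_pos: [0.5, 0.1377, 0.1027]
eef_rot: [-3.137, 0.0, -1.688]
force: [0.1, -0.5, -0.5]
grip_width: 0.0293
```

Call:
{"name": "move_arm", "arguments": {"rows": "0 0 -20 0 0 0;0 0 -30 0 0 0;0 0 0 0 0 0"}}

```text
time_s: 6.82
ee_pos: [0.4995, 0.1377, 0.1535]
eef_rot: [-3.139, -0.0, -1.688]
force: [0.5, -0.9, -1.3]
grip_width: 0.0297
```

```bash
python3 - <<'E'
from h import *
go([.4964,-.0791,.14],YAW)
c=camera('side');cv2.imwrite('pics/s2.png',cv2.resize(c['color'][130:330,200:450],None,fx=3,fy=3))
E
```

```text
t 6.83 pos [0.4995 0.1377 0.1535] rpy [-3.1387 -0.0002 -1.6884] F [ 0.4803 -0.9338 -1.2969] w 0.02973182028192826
shift mm in tool [215.6484 -22.3022  13.5713] rotvec [-0.0029 -0.0002 -0.0434]
```

View pics/s2.png

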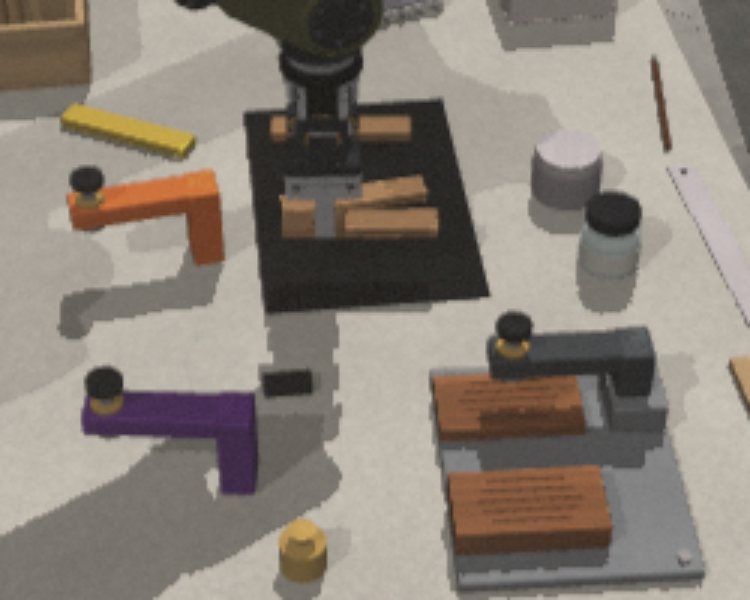

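The side view shows the board held level between the fingers (crop 360,215), lifted off the sheet. I'll carry it to the spot in front of the press.

Call:
{"name": "move_arm", "arguments": {"rows": "45 -5 0 -0.003 0 -0.043;45 -5 0 0 0 0;45 -5 0 0 0 0;40 -4 0 0 0 0;20 0 0 0 0 0;0 0 0 0 0 0"}}

```text
time_s: 7.62
ee_pos: [0.4992, -0.0637, 0.1451]
eef_rot: [3.13, -0.0, -1.643]
force: [-0.4, 0.1, -1.2]
grip_width: 0.0294
```

```bash
python3 - <<'E'
from h import *
go([.4964,-.0791,.1335],YAW)
o=sensors.get_obs();c=camera('wrist');cv2.imwrite('pics/w3.png',c['color']);P=cloud(c,o);np.save('w3.npy',P)
hsv=cv2.cvtColor(c['color'],cv2.COLOR_BGR2HSV)
print('top z near board front edge:')
m=((hsv[...,0]<25)&(hsv[...,1]>60)&(P[...,2]>.05)&(P[...,2]<.08)).astype(np.uint8)
n,l,s,_=cv2.connectedComponentsWithStats(m)
for i in range(1,n):
    if s[i,4]<500: continue
    Q=P[l==i];A=np.c_[Q[:,:2],np.ones(len(Q))];print(s[i],cv2.minAreaRect((Q[:,:2]*1000).astype(np.float32)),np.median(Q[:,2]),'slope',np.linalg.lstsq(A,Q[:,2],rcond=None)[0])
E
```

```text
t 7.62 pos [ 0.4992 -0.0637  0.1451] rpy [ 3.1301 -0.0005 -1.6428] F [-0.3948  0.0734 -1.2463] w 0.029425231925656194
shift mm in tool [15.5451  1.5256 11.6602] rotvec [ 0.0115 -0.0005  0.0022]
top z near board front edge:
[  289    25    82   360 26782] ((533.4876708984375, -64.51872253417969), (31.329538345336914, 146.84957885742188), 85.93746948242188) 0.05680485372810408 slope [-0.0182  0.0008  0.0667]
```

View pics/w3.png

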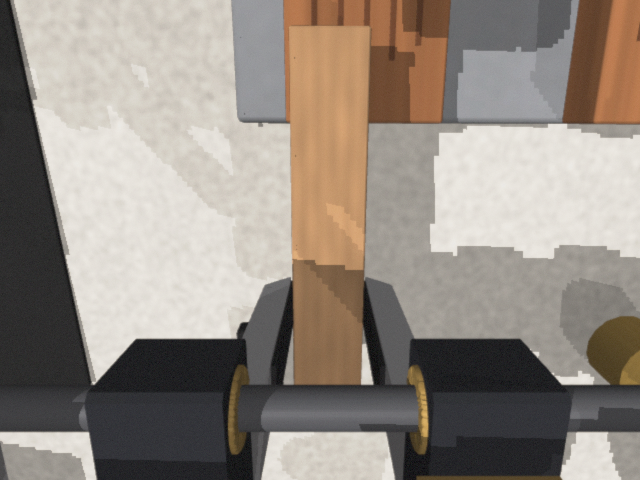

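The wrist view shows the board (330,200) parallel to the block and held level to about 1°. It sits roughly 16 mm left of the block's middle line, as computed. I'll correct that and descend.

Call:
{"name": "move_arm", "arguments": {"rows": "16 2 5 0.012 0 0.002;0 0 7 0 0 0;0 0 0 0 0 0"}}

```text
time_s: 8.05
ee_pos: [0.4955, -0.0781, 0.1313]
eef_rot: [3.141, -0.0, -1.642]
force: [0.1, -0.7, -0.4]
grip_width: 0.0295
```

```bash
python3 - <<'E'
from h import *
go([.5552,-.0835,.1335],YAW)
E
```

```text
t 8.05 pos [ 0.4955 -0.0781  0.1313] rpy [ 3.1414 -0.0001 -1.6421] F [ 0.1119 -0.731  -0.3969] w 0.029471795186935566
shift mm in tool [  1.1182 -59.9331  -2.1757] rotvec [ 0.0002 -0.0001  0.0029]
```

Call:
{"name": "move_arm", "arguments": {"rows": "1 -5 -4 0 0 0.003;0 -15 0 0 0 0;0 -15 0 0 0 0;0 -15 0 0 0 0;0 -8 0 0 0 0;0 0 0 0 0 0"}}

```text
time_s: 8.8
ee_pos: [0.5569, -0.0823, 0.1375]
eef_rot: [-3.139, -0.0, -1.644]
force: [0.5, -0.8, -0.6]
grip_width: 0.0292
```

```bash
python3 - <<'E'
from h import *
go([.5552,-.0835,.1275],YAW)
E
```

```text
t 8.8 pos [ 0.5569 -0.0823  0.1375] rpy [-3.1394 -0.0003 -1.6438] F [ 0.4532 -0.7912 -0.6081] w 0.029186051879280115
shift mm in tool [ 1.3024  1.6256 10.0046] rotvec [-0.0022 -0.0003  0.0012]
```

Call:
{"name": "move_arm", "arguments": {"rows": "1 1 5 -0.002 0 0;0 0 3 0 0 0;0 0 1 0 0 0;0 0 0 0 0 0"}}

```text
time_s: 9.3
ee_pos: [0.5548, -0.0832, 0.1278]
eef_rot: [3.141, -0.0, -1.644]
force: [0.2, -0.1, 1.1]
grip_width: 0.0295
```

```bash
python3 - <<'E'
from h import *
go([.5552,-.0835,.1275],YAW)
o=sensors.get_obs();c=camera('wrist');cv2.imwrite('pics/w4.png',c['color']);P=cloud(c,o)
hsv=cv2.cvtColor(c['color'],cv2.COLOR_BGR2HSV)
for lo,hi in ((.033,.048),):
    m=((hsv[...,0]<25)&(hsv[...,1]>60)&(P[...,2]>lo)&(P[...,2]<hi)).astype(np.uint8);m[:,420:]=0
    n,l,s,_=cv2.connectedComponentsWithStats(m)
    for i in range(1,n):
        if s[i,4]<500: continue
        Q=P[l==i];A=np.c_[Q[:,:2],np.ones(len(Q))];print(s[i],cv2.minAreaRect((Q[:,:2]*1000).astype(np.float32)),np.median(Q[:,2]),'slope',np.linalg.lstsq(A,Q[:,2],rcond=None)[0])
E
```

```text
t 9.3 pos [ 0.5548 -0.0832  0.1278] rpy [ 3.1407 -0.0002 -1.6438] F [ 0.2292 -0.0562  1.1206] w 0.0294957203874661
shift mm in tool [ 0.2857 -0.4352  0.2632] rotvec [ 0.0009 -0.0002  0.0012]
[  291   170    76   215 15370] ((564.0955200195312, -82.44730377197266), (30.60102081298828, 95.23838806152344), 85.54570770263672) 0.0400920941321703 slope [-0.0073  0.0009  0.0443]
```

View pics/w4.png

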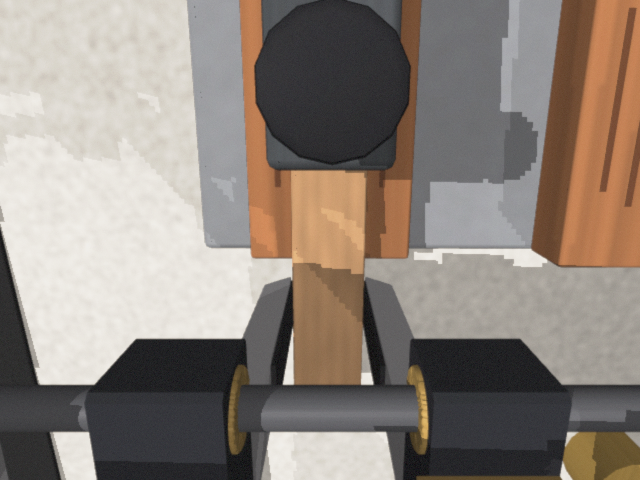

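The board lies under the foot, centred on the block: board at u 292–365, block at 245–415, head at (332,82). Slope is under 0.01 and contact is about 1 N. Releasing.

Call:
{"name": "move_arm", "arguments": {"rows": "0 0 0 0 0 0;0 0 0 0 0 0;0 0 0 0 0 0;0 0 0 0 0 0", "grip": 0.25}}

```text
time_s: 9.85
ee_pos: [0.555, -0.0832, 0.1282]
eef_rot: [-3.142, -0.0, -1.644]
force: [0.5, 0.2, -0.4]
grip_width: 0.0586
```

```bash
python3 - <<'E'
from h import *
go([.5552,-.0835,.1275],YAW)
o=sensors.get_obs();c=camera('wrist');cv2.imwrite('pics/w5.png',c['color']);P=cloud(c,o)
hsv=cv2.cvtColor(c['color'],cv2.COLOR_BGR2HSV)
m=((hsv[...,0]<25)&(hsv[...,1]>60)&(P[...,2]>.033)&(P[...,2]<.048)).astype(np.uint8);m[:,420:]=0
n,l,s,_=cv2.connectedComponentsWithStats(m)
for i in range(1,n):
    if s[i,4]<500: continue
    Q=P[l==i];A=np.c_[Q[:,:2],np.ones(len(Q))];print(s[i],cv2.minAreaRect((Q[:,:2]*1000).astype(np.float32)),np.median(Q[:,2]),'slope',np.linalg.lstsq(A,Q[:,2],rcond=None)[0])
Q=P.reshape(-1,3);Q=Q[(Q[:,2]>.115)&(Q[:,2]<.13)&(Q[:,0]>.6)];print('head',cv2.minAreaRect((Q[:,:2]*1000).astype(np.float32)),Q.mean(0))
E
```

```text
t 9.85 pos [ 0.555  -0.0832  0.1282] rpy [-3.1415 -0.0004 -1.6439] F [ 0.451   0.1536 -0.3517] w 0.05860946853150142
shift mm in tool [ 0.2445 -0.2162  0.7449] rotvec [-0.0001 -0.0004  0.0011]
[  291   171    76   214 15106] ((563.64013671875, -82.23229217529297), (30.05735969543457, 95.83891296386719), 85.3785171508789) 0.03903094403216565 slope [-0.0011 -0.0004  0.0396]
head ((636.052001953125, -88.30833435058594), (31.45405387878418, 31.588014602661133), 88.52595520019531) [ 0.6364 -0.0883  0.1203]
```

View pics/w5.png

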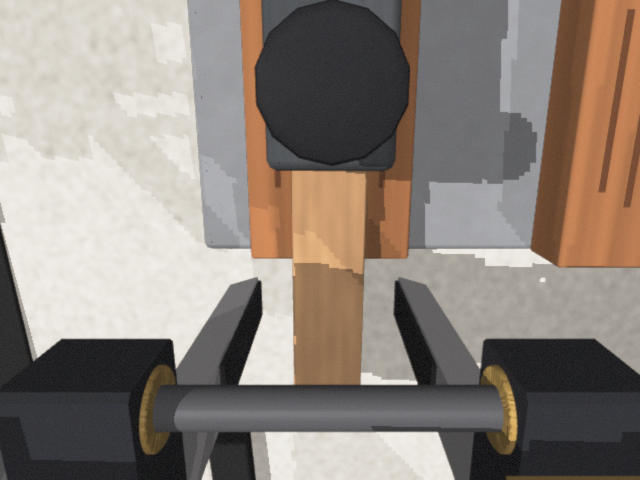

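First board is flat: top 0.0390, slope about 0, 0.7 mm off the foot axis laterally, fingers clear. Going for the middle board.

Call:
{"name": "move_arm", "arguments": {"rows": "0 0 -15 0 0 0;0 0 -30 0 0 0;0 0 -30 0 0 0"}}

```text
time_s: 10.28
ee_pos: [0.5545, -0.0831, 0.2054]
eef_rot: [3.139, 0.0, -1.644]
force: [0.5, 0.6, 0.8]
grip_width: 0.0587
```

```bash
python3 - <<'E'
from h import *
go([.508,.2344,.20],-1.483)
E
```

```text
t 10.28 pos [ 0.5545 -0.0831  0.2054] rpy [ 3.1385  0.0001 -1.6439] F [0.4971 0.637  0.7759] w 0.058722014622435245
shift mm in tool [-313.2487   69.5096    5.6829] rotvec [ 0.003   0.0003 -0.1609]
```

Call:
{"name": "move_arm", "arguments": {"rows": "-45 10 0 0 0 0;-45 10 0 0 0 0;-45 10 0 0 0 0;-45 10 0 0 0 0;-45 10 0 0 0 0;-45 10 0 0 0 0;-40 8 0 0.003 0 -0.16;0 0 0 0 0 0"}}

```text
time_s: 11.28
ee_pos: [0.5093, 0.2404, 0.2177]
eef_rot: [-3.127, 0.0, -1.481]
force: [-0.4, 0.1, 0.1]
grip_width: 0.0587
```

```bash
python3 - <<'E'
from h import *
o=sensors.get_obs();c=camera('wrist');cv2.imwrite('pics/w6.png',c['color'])
P=cloud(c,o)
hsv=cv2.cvtColor(c['color'],cv2.COLOR_BGR2HSV)
m=((hsv[...,0]<25)&(hsv[...,1]>60)&(P[...,2]>.012)&(P[...,2]<.02)).astype(np.uint8)
n,l,s,_=cv2.connectedComponentsWithStats(m)
for i in range(1,n):
    if s[i,4]<1500: continue
    Q=P[l==i];print(s[i],cv2.minAreaRect((Q[:,:2]*1000).astype(np.float32)),np.median(Q[:,2]))
go([.508,.2344,.102],-1.483)
E
```

```text
[  121    52    78   234 10664] ((543.222412109375, 358.5081481933594), (31.010679244995117, 150.06300354003906), 81.73167419433594) 0.01500387599039639
[  317    77    48   225 10089] ((541.1065673828125, 237.41831970214844), (149.6279296875, 29.715784072875977), 4.880733966827393) 0.015028803066200136
t 11.32 pos [0.5096 0.2392 0.2177] rpy [-3.1271 -0.0001 -1.4846] F [ 0.6827 -0.0864  0.2502] w 0.05888253440433463
shift mm in tool [  4.6659   3.7197 115.6266] rotvec [-0.0145 -0.0001 -0.0016]
```

View pics/w6.png

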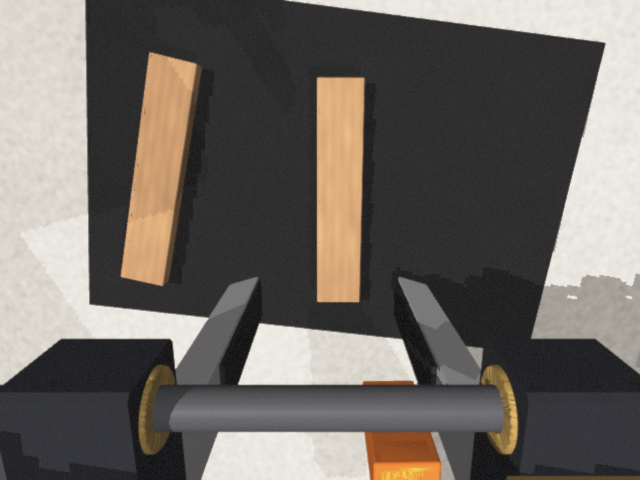

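The middle board (340,190) sits between the fingers and its measured centre is unchanged. Descending in steps.

Call:
{"name": "move_arm", "arguments": {"rows": "4 4 40 -0.015 0 0;0 0 40 0 0 0;0 0 10 0 0 0;0 0 0 0 0 0"}}

```text
time_s: 11.82
ee_pos: [0.5085, 0.2317, 0.1294]
eef_rot: [-3.138, 0.001, -1.494]
force: [0.1, -0.1, 0.3]
grip_width: 0.0585
```

```bash
python3 -c "
from h import *
go([.508,.2344,.102],-1.484)"
```

```text
t 11.82 pos [0.5085 0.2317 0.1294] rpy [-3.1381  0.0007 -1.4936] F [ 0.1085 -0.069   0.3115] w 0.05852062372372185
shift mm in tool [-2.7249  0.3829 27.3543] rotvec [-0.0035  0.0007 -0.0096]
```

Call:
{"name": "move_arm", "arguments": {"rows": "-3 0 14 -0.003 0 -0.009;0 0 10 0 0 0;0 0 2 0 0 0;0 0 0 0 0 0"}}

```text
time_s: 12.32
ee_pos: [0.5095, 0.235, 0.1045]
eef_rot: [-3.137, 0.002, -1.485]
force: [-0.1, -0.0, 0.0]
grip_width: 0.0586
```

```bash
python3 -c "
from h import *
go([.508,.2344,.102],-1.484)"
```

```text
t 12.32 pos [0.5095 0.235  0.1045] rpy [-3.1374  0.0018 -1.485 ] F [-0.064  -0.0209  0.0128] w 0.05859831537400691
shift mm in tool [0.4402 1.5927 2.5162] rotvec [-0.0042  0.0018 -0.001 ]
```

Call:
{"name": "move_arm", "arguments": {"rows": "0 2 3 -0.004 0.002 0;0 0 0 0 0 0;0 0 0 0 0 0;0 0 0 0 0 0;0 0 0 0 0 0", "grip": -1, "newtons": 35}}

```text
time_s: 12.95
ee_pos: [0.5076, 0.2349, 0.102]
eef_rot: [-3.141, -0.0, -1.485]
force: [-0.7, -0.3, 0.0]
grip_width: 0.0299
```

Call:
{"name": "move_arm", "arguments": {"rows": "0 0 -20 0 0 0;0 0 -35 0 0 0;0 0 0 0 0 0"}}

```text
time_s: 13.32
ee_pos: [0.5074, 0.2349, 0.1581]
eef_rot: [3.141, -0.0, -1.485]
force: [0.0, 1.0, -0.4]
grip_width: 0.0296
```

```bash
python3 -c "
from h import *
go([.4964,-.0791,.165],YAW)"
```

```text
t 13.32 pos [0.5074 0.2349 0.1581] rpy [ 3.1414 -0.0003 -1.4849] F [ 0.0024  0.962  -0.4171] w 0.029599135659380757
shift mm in tool [311.8565  37.8982  -6.8274] rotvec [ 0.0001 -0.0003  0.1601]
```

Call:
{"name": "move_arm", "arguments": {"rows": "45 5 -2 0 0 0;45 5 -2 0 0 0;45 5 -2 0 0 0;45 5 -2 0 0 0;45 5 -2 0 0 0;45 6 -2 0 0 0;30 3 0 0 0 0.16;0 0 0 0 0 0"}}

```text
time_s: 14.32
ee_pos: [0.4966, -0.0759, 0.164]
eef_rot: [3.134, -0.001, -1.647]
force: [-0.8, -0.2, -0.5]
grip_width: 0.0295
```

```bash
python3 - <<'E'
from h import *
o=sensors.get_obs();c=camera('wrist');cv2.imwrite('pics/w7.png',c['color']);P=cloud(c,o)
hsv=cv2.cvtColor(c['color'],cv2.COLOR_BGR2HSV)
zt=o['ee_pos'][2]-.087
m=((hsv[...,0]<25)&(hsv[...,1]>60)&(abs(P[...,2]-zt)<.01)).astype(np.uint8)
n,l,s,_=cv2.connectedComponentsWithStats(m)
for i in range(1,n):
    if s[i,4]<500: continue
    Q=P[l==i];A=np.c_[Q[:,:2],np.ones(len(Q))];print(s[i],cv2.minAreaRect((Q[:,:2]*1000).astype(np.float32)),np.median(Q[:,2])-o['ee_pos'][2],'slope',np.linalg.lstsq(A,Q[:,2],rcond=None)[0])
go([.4964,-.0785,.145],YAW)
E
```

```text
[  290    25    83   360 26927] ((531.2240600585938, -77.51908874511719), (30.81731414794922, 146.89559936523438), 85.40509033203125) -0.08724261021696311 slope [-0.0103  0.0011  0.0824]
t 14.38 pos [ 0.4966 -0.075   0.164 ] rpy [ 3.1341 -0.0005 -1.6443] F [-0.1749  1.0811 -0.2732] w 0.029695328436569957
shift mm in tool [ 3.4659 -0.2404 18.9548] rotvec [ 0.0075 -0.0005  0.0007]
```

View pics/w7.png

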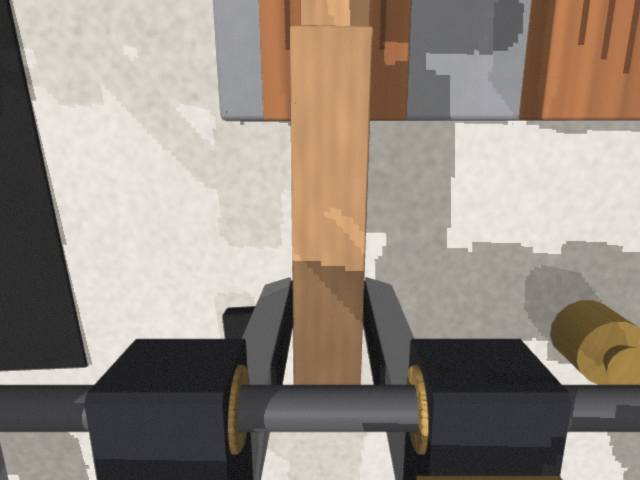

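The second board (330,200) is held level, in line over the first board, whose rear is just visible beyond it. I'll level the tool and descend to insertion height, which leaves a gap of about 4–5 mm both above and below.

Call:
{"name": "move_arm", "arguments": {"rows": "3 0 8 0.008 0 0;0 0 5 0 0 0;0 0 0 0 0 0;0 0 0 0 0 0"}}

```text
time_s: 14.88
ee_pos: [0.496, -0.0756, 0.1489]
eef_rot: [3.141, 0.0, -1.637]
force: [-0.4, -0.9, -0.5]
grip_width: 0.0293
```

```bash
python3 - <<'E'
from h import *
go([.4964,-.0785,.1428],YAW)
E
```

```text
t 14.88 pos [ 0.496  -0.0756  0.1489] rpy [ 3.1408  0.     -1.6373] F [-0.4105 -0.8653 -0.4628] w 0.029339457081173897
shift mm in tool [ 2.8836 -0.5592  6.1101] rotvec [0.0008 0.     0.0077]
```

Call:
{"name": "move_arm", "arguments": {"rows": "3 0 4 0 0 0.008;0 0 1.5 0 0 0;0 0 0 0 0 0;0 0 0 0 0 0"}}

```text
time_s: 15.38
ee_pos: [0.496, -0.0786, 0.1433]
eef_rot: [3.141, -0.0, -1.645]
force: [-0.4, 1.2, -0.4]
grip_width: 0.0291
```

```bash
python3 - <<'E'
from h import *
go([.5542,-.083,.1428],YAW)
o=sensors.get_obs();c=camera('wrist');P=cloud(c,o)
hsv=cv2.cvtColor(c['color'],cv2.COLOR_BGR2HSV)
zt=o['ee_pos'][2]-.087
m=((hsv[...,0]<25)&(hsv[...,1]>60)&(abs(P[...,2]-zt)<.008)).astype(np.uint8)
n,l,s,_=cv2.connectedComponentsWithStats(m)
for i in range(1,n):
    if s[i,4]<500: continue
    Q=P[l==i];A=np.c_[Q[:,:2],np.ones(len(Q))];r=np.linalg.lstsq(A,Q[:,2],rcond=None)[0];print(s[i],cv2.minAreaRect((Q[:,:2]*1000).astype(np.float32)),np.median(Q[:,2]),'slope',r,'front top z',r@[o['ee_pos'][0]+.108,-.083,1])
E
```

```text
t 15.38 pos [ 0.496  -0.0786  0.1433] rpy [ 3.1414 -0.     -1.6454] F [-0.3769  1.2309 -0.4407] w 0.029092134267173445
shift mm in tool [ -0.0027 -58.3708   0.4902] rotvec [ 0.0002 -0.     -0.0004]
[  290    25    83   360 26945] ((531.2813720703125, -79.73992919921875), (31.216896057128906, 146.5198211669922), 85.43333435058594) 0.05633646982135167 slope [-0.0032  0.0005  0.0581] front top z 0.056123861477155965
```

Call:
{"name": "move_arm", "arguments": {"rows": "0 -10 0.5 0 0 0;0 -10 0 0 0 0"}}

```text
time_s: 15.68
ee_pos: [0.517, -0.0803, 0.1431]
eef_rot: [-3.141, -0.0, -1.646]
force: [-0.4, -0.5, 0.4]
grip_width: 0.0297
```

Call:
{"name": "move_arm", "arguments": {"rows": "0 -10 0.5 0 0 0;0 -10 0.5 0 0 0"}}

```text
time_s: 15.92
ee_pos: [0.5387, -0.0819, 0.142]
eef_rot: [-3.141, -0.0, -1.645]
force: [0.4, 0.8, -0.1]
grip_width: 0.0295
```

Call:
{"name": "move_arm", "arguments": {"rows": "0 -10 1 0 0 0;0 -5 1 0 0 0;0 0 0 0 0 0"}}

```text
time_s: 16.3
ee_pos: [0.5553, -0.083, 0.1394]
eef_rot: [-3.142, -0.0, -1.645]
force: [0.1, -0.5, -1.4]
grip_width: 0.0293
```

```bash
python3 - <<'E'
from h import *
go([.5552,-.083,.1385],YAW)
E
```

```text
t 16.3 pos [ 0.5553 -0.083   0.1394] rpy [-3.1415 -0.0001 -1.6453] F [ 0.1203 -0.5144 -1.3881] w 0.029293647945047845
shift mm in tool [-0.0313  0.1005  0.8682] rotvec [-0.0001 -0.0001 -0.0003]
```

Call:
{"name": "move_arm", "arguments": {"rows": "0 0 1.5 0 0 0;0 0 0.5 0 0 0;0 0 0 0 0 0"}}

```text
time_s: 16.68
ee_pos: [0.555, -0.083, 0.138]
eef_rot: [-3.141, -0.0, -1.645]
force: [0.3, 0.6, -0.1]
grip_width: 0.0294
```

Call:
{"name": "move_arm", "arguments": {"rows": "0 0 0 0 0 0;0 0 0 0 0 0;0 0 0 0 0 0;0 0 0 0 0 0", "grip": 0.25}}

```text
time_s: 17.18
ee_pos: [0.5547, -0.083, 0.1378]
eef_rot: [-3.141, -0.0, -1.645]
force: [-0.4, -0.9, 0.1]
grip_width: 0.0589
```

```bash
python3 - <<'E'
from h import *
o=sensors.get_obs();c=camera('wrist');cv2.imwrite('pics/w8.png',c['color']);P=cloud(c,o)
hsv=cv2.cvtColor(c['color'],cv2.COLOR_BGR2HSV)
m=((hsv[...,0]<25)&(hsv[...,1]>60)&(P[...,2]>.044)&(P[...,2]<.06)).astype(np.uint8)
n,l,s,_=cv2.connectedComponentsWithStats(m)
for i in range(1,n):
    if s[i,4]<500: continue
    Q=P[l==i];A=np.c_[Q[:,:2],np.ones(len(Q))];print(s[i],cv2.minAreaRect((Q[:,:2]*1000).astype(np.float32)),np.median(Q[:,2]),'slope',np.linalg.lstsq(A,Q[:,2],rcond=None)[0])
Q=P.reshape(-1,3);Q=Q[(Q[:,2]>.115)&(Q[:,2]<.13)&(Q[:,0]>.6)];print('head',cv2.minAreaRect((Q[:,:2]*1000).astype(np.float32)),Q.mean(0))
go([.6362,-.0883,.26],YAW)
c=camera('side');cv2.imwrite('pics/s8.png',cv2.resize(c['color'][130:330,200:450],None,fx=3,fy=3))
E
```

```text
[  292   167    77   218 15616] ((565.1600341796875, -82.20881652832031), (30.027116775512695, 96.0509033203125), 84.66764068603516) 0.05102352675869099 slope [-0.0007  0.001   0.0515]
head ((636.1370239257812, -88.18982696533203), (31.41379737854004, 31.63062858581543), 8.877631187438965) [ 0.6363 -0.0882  0.1203]
t 17.23 pos [ 0.5548 -0.083   0.1379] rpy [-3.1411 -0.0002 -1.6454] F [-0.2203  0.1351  0.3002] w 0.05872696743848074
shift mm in tool [  -0.7987  -81.6701 -122.1082] rotvec [-0.0005 -0.0002 -0.0004]
```

View pics/w8.png

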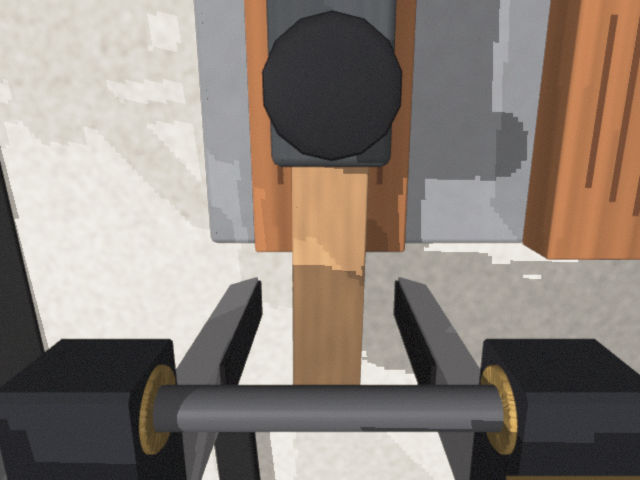

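View pics/s8.png

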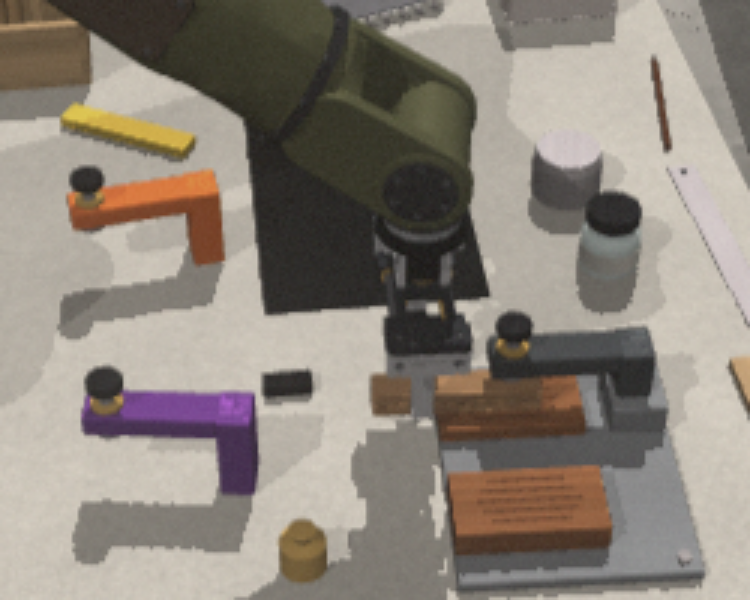

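The stack top is at 0.0510 and flat, directly under the head at (332,85), and the fingers are free. Now I rise, close and move over the head.

Call:
{"name": "move_arm", "arguments": {"rows": "0 0 -15 0 0 0;0 0 -35 0 0 0;0 0 -40 0 0 0;0 0 -25 0 0 0"}}

```text
time_s: 17.77
ee_pos: [0.5542, -0.0829, 0.2578]
eef_rot: [3.14, 0.0, -1.645]
force: [0.1, 0.1, -0.1]
grip_width: 0.0588
```

Call:
{"name": "move_arm", "arguments": {"rows": "0 -25 0 0 0 0;0 -30 0 0 0 0;0 -20 0 0 0 0;0 0 0 0 0 0;0 0 0 0 0 0;0 0 0 0 0 0;0 0 0 0 0 0", "grip": -1, "newtons": 30}}

```text
time_s: 18.65
ee_pos: [0.6297, -0.0886, 0.2671]
eef_rot: [-3.134, -0.001, -1.646]
force: [0.7, 0.0, 0.8]
grip_width: 0.0003
```

```bash
python3 - <<'E'
from h import *
go([.6362,-.0885,.222],YAW)
E
```

```text
t 18.65 pos [ 0.6297 -0.0886  0.2671] rpy [-3.1339 -0.0011 -1.6455] F [0.673  0.0087 0.8303] w 0.000281568457370202
shift mm in tool [-0.6029 -6.1247 45.126 ] rotvec [-0.0077 -0.0011 -0.0005]
```

Call:
{"name": "move_arm", "arguments": {"rows": "-1 -6 20 -0.008 0 0;0 0 16 0 0 0;0 0 5 0 0 0;0 0 0 0 0 0"}}

```text
time_s: 19.15
ee_pos: [0.6357, -0.0879, 0.2219]
eef_rot: [3.138, -0.001, -1.646]
force: [0.3, -0.6, -0.1]
grip_width: 0.0003
```

```bash
python3 - <<'E'
from h import *
go([.6362,-.0885,.212],YAW)
E
```

```text
t 19.15 pos [ 0.6357 -0.0879  0.2219] rpy [ 3.1384 -0.0008 -1.6455] F [ 0.3414 -0.5685 -0.1072] w 0.0002945300426188493
shift mm in tool [ 0.5309 -0.5742  9.8548] rotvec [ 0.0032 -0.0008 -0.0005]
```

Call:
{"name": "move_arm", "arguments": {"rows": "0 0 4 0.003 0 0;0 0 4 0 0 0;0 0 3 0 0 0"}}

```text
time_s: 19.52
ee_pos: [0.6359, -0.088, 0.2121]
eef_rot: [-3.14, -0.001, -1.646]
force: [-3.8, 1.2, 6.1]
grip_width: 0.0004
```

Call:
{"name": "move_arm", "arguments": {"rows": "0 0 3 0 0 0;0 0 2 0 0 0"}}

```text
time_s: 19.77
ee_pos: [0.6358, -0.0879, 0.2084]
eef_rot: [-3.139, -0.001, -1.645]
force: [-5.9, 1.0, 16.8]
grip_width: 0.0003
```

Call:
{"name": "move_arm", "arguments": {"rows": "0 0 2 0 0 0;0 0 2.5 0 0 0"}}

```text
time_s: 20.02
ee_pos: [0.6358, -0.0879, 0.2083]
eef_rot: [-3.136, -0.002, -1.645]
force: [-14.6, 2.6, 24.9]
grip_width: 0.0007
```

```bash
python3 - <<'E'
from h import *
for i in range(4):
    c=camera('side');o=sensors.get_obs();print(o['time_s'],o['ee_pos'],o['force'],o['joint_vel'].round(3))
cv2.imwrite('pics/s9.png',cv2.resize(c['color'][130:330,200:450],None,fx=3,fy=3))
c=camera('wrist');cv2.imwrite('pics/w9.png',c['color']);P=cloud(c,o)
Q=P[P[...,2]>.09]
E
```

```text
20.075 [ 0.6358 -0.0879  0.2083] [-12.2775   2.6535  20.8087] [ 0.    -0.    -0.001 -0.001  0.001 -0.001]
20.125 [ 0.6358 -0.0879  0.2083] [-12.7884   1.7974  21.7988] [ 0.001 -0.002  0.001 -0.     0.001 -0.001]
20.175 [ 0.6358 -0.0879  0.2083] [-12.7936   2.1034  22.321 ] [-0.     0.001  0.001 -0.     0.001 -0.001]
20.225 [ 0.6358 -0.0879  0.2083] [-13.1639   2.4816  21.1867] [ 0.002  0.    -0.001 -0.     0.002 -0.   ]
```

View pics/s9.png

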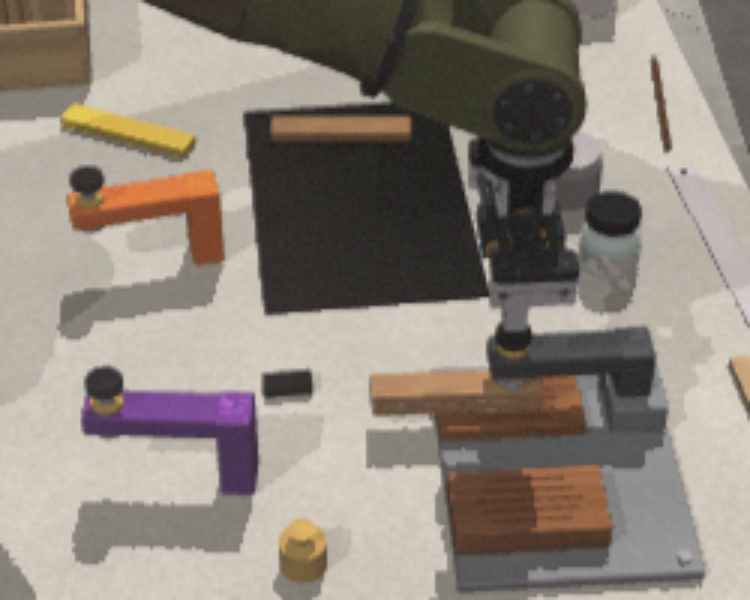

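View pics/w9.png

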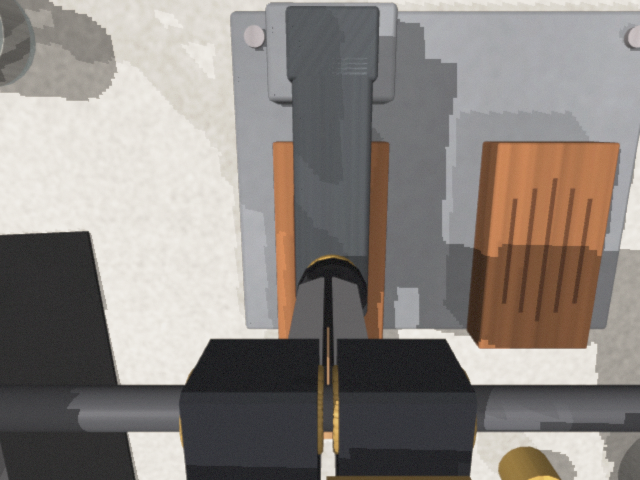

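The stack is flat under the foot. The push is steady at about 21 N with the plunger about 9.5 mm down, 6.5 mm short of its stop. The tips touch only the head and the bystanders are in place. Handing in.

```bash
python3 - <<'E'
from h import *
print(ctrl.hand_in());o=sensors.get_obs();print(o['time_s'],o['ee_pos'],o['force'])
E
```

```text
the job is handed in; nothing more can be done
None
the job is handed in; nothing more can be done
```

The job is handed in with two boards clamped under the foot and the arm still pushing the head down; no verdict was reported.

- **Bare push:** I pushed the plunger to its stop over the bare low block (TCP at about 0.202 m, 19–27 N) and let it come up. That put the foot about 34 mm above the block, so one board could not clamp within the 16 mm travel. I judged this from the measured gap and did not push on a single board.
- **Boards:** I laid the two nearest boards on the block beneath the foot. Their tops measured 39.0 mm and 51.0 mm with slope of about 0.001. The first board is under 1 mm sideways from the foot's axis, and the wrist picture shows the second lying in line with it.
- **Final push:** The plunger stops about 9.5 mm down, well short of its stop. The vertical push was steady at 21–22 N for the last 0.2 s before hand-in, with about 13 N sideways along x from the contact. I estimate about 13 N from the foot on the stack, but did not measure it.
- **Other things:** The fingers touch only the head, and the third board is still on its sheet. The jar, tin, eraser and brass weight look unmoved in the last side picture. That crop did not show the cup, tape or roller, but the arm never went near them at low height.
- **Disagreement:** The top and wrist cameras differed by 2–3 mm in position. I used the wrist values for the final placing.

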